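# Build the cheese display tower and crown it with its price ticket

### The arm

A 7-joint arm with a two-finger parallel gripper is mounted at the origin on the work surface. World frame = base frame: x ahead of the robot, y to its left, z up, the work surface at z = 0. Lengths are in m, angles in rad, forces in N, time in s.
With the tool pointing down it reaches from about 0.4 to 0.85 m from the base axis. Payload 10.4 kg.
Tool frame: the origin (TCP) lies on the centre line of the jaws, within the pads' length; the fingertips stand 11 mm ahead of it and the grasp point (between the pads) lies 8 mm behind it (tip_reach is the distance from the TCP to the fingertips, in m); z points along the fingers, y is the line along which they close (so a half turn about z gives the same grasp; the last joint's range is limited). The gripper opens to 85 mm and grips with 20 to 120 N. Pads are 22 mm wide; open, the fingers measure 114 mm over their backs; the gripper's body (76 mm by 85 mm) begins 54 mm behind the grasp point. The pads swing forward as they close: fully open they stand 13 mm farther back than shut.
Start: joints at [1.115, 0.332, -0.065, 1.46, 0.022, 1.35, -0.088], TCP at [0.262, -0.567, 0.242] pointing down, gripper open.
Joint ranges: [-2.6, 2.6], [-0.5, 2.12], [-1.47, 1.34], [0.16, 2.42], [-1.27, 4.41], [0.06, 2.06], [-2.6, 2.6]. Speed limits (rad/s): [2.22, 2.22, 2.79, 2.79, 3.14, 3.14, 3.14].

### API

Orientations are given as a unit quaternion [x, y, z, w].
In Python, from workcell import get_obs, camera, hand_in, tip_reach gives the robot as it stands. The module is installed in compiled form; this text tells all that it offers.
- The arm moves only by the tool move_arm, never from a script. Its argument "plan" is a list of rows, each an object with "delta_pos": the shift along the tool's x, y, z in parts of the range, where 1.0 means 400 mm, a list of three; "turn": the turn, a rotation vector about the tool's x, y, z in normalised numbers (1 is 4 rad), a list of three; "fingers": the closure, from 0 (fully open) to 1 (shut). A call has 1 to 12 rows; each row is the pose to reach, as a shift and turn from the pose commanded when the call began, along the tool's axes at that moment; what a row does not reach only later rows make up. A row lasts 1/8 s, in which the tool goes at most 62.5 mm and 10.7 degrees, less where a joint would pass 70% of its speed; a pose out of reach is approached as far as the arm can. A shift or turn number past 1, either way, is cut back to 1. A call with a gripper value outside its range is refused whole. The fingers move at their own pace and stop on an object; "force" is the grip in N (left out, the last holds). Time passes only in rows, so rows that repeat a pose let the fingers close. It gives the time, the measured TCP pose, the force, the opening and the grip force at its end, in the units of the state.
- get_obs(): the state, without advancing time (a new reading comes with each control period).
- camera(name): name is "scene" or "top" or "wrist"; returns a dict with "color" (400x640x3 uint8, red, green, blue), "range_z" (400x640 float32, m along the optical axis (not along the pixel's ray), 0 where there is no reading), "fx", "fy", "cx", "cy" (pixels), "R" (3x3) and "t" (3): a world point X has camera coordinates R X + t; the wrist camera has in their place "tool_from_camera" (4x4, takes a point from camera to tool coordinates, whose origin is the TCP and whose axes are the flange's). Camera axes: x right, y down, z forward; pixel columns grow to the right and rows downward; lengths in m; the calibration is good to about 2 mm. A picture is of the moment at which its call begins: read the wrist's pose just before it.
- hand_in(): hands the job in; it is judged then, once.
The state is a dict: "clock": time; "joint_pos": joint angles; "joint_velocities": joint speeds; "tau": joint torques, N m; "position": TCP position; "ee_rot": TCP orientation; "ft_force": force on the tool from outside, world axes, zero at the start; "torque": the same for the moment, N m; "grip_width": opening from 0.0 (shut) to 1.0 (fully open); "grasp_force": force on a finger pad.
Only numpy, scipy, OpenCV 4.12 (cv2) and the standard library are available. Lean on these libraries where they do the work, as an engineer would, in place of code of your own. Each camera call takes 0.05 s, during which the arm holds its last target. There are 200 camera calls.

### The job

Build a display tower in the middle of the round slate: the black cheese at the bottom, the yellow one on it, the red one on top, in that order, one after another, each lying flat and centred on the one below. Then slide the price-ticket holder along its rail to the open end, lift it off and stand it upright in the middle of the red cheese. Leave the two jars and the olive bowl where they are, and let go of everything.

Things in the scene. Friction and masses are not known exactly. Their poses are not given: they have to be found in the camera images.
- black_cheese: Black-rind round cheese, a flat disc 66 mm in diameter and 28 mm tall, edges bevelled 4 mm top and bottom, 50 to 155 g, firm. Lies flat on the counter at the start. Origin: centre of its underside; z up along its axis.
- yellow_cheese: Yellow cheese with brown specks on top: round cheese, a flat disc 60 mm in diameter and 28 mm tall, edges bevelled 4 mm top and bottom, 50 to 155 g, firm. Lies flat on the counter at the start. Origin: centre of its underside; z up along its axis.
- red_cheese: Plain dark-red round cheese, a flat disc 54 mm in diameter and 28 mm tall, edges bevelled 4 mm top and bottom, 50 to 155 g, firm. Lies flat on the counter at the start. Origin: centre of its underside; z up along its axis.
- ticket: Price-ticket holder, 35-70 g: steel foot 30x30x5 mm (z 0-5); neck 8 (x) by 16 mm (y) to z=19; upright pale wooden block 12 mm thick (x), 40 wide (y), z 19-59, white card with red stripe on both faces; grip it across its thickness. Origin: centre of the foot's underside, z up. At the start it stands on the rail's floor, its y along the rail's y, its foot captive under the rail's lips.
- slate: Dark blue-grey round slate, 120 mm in diameter, 8 mm thick, fixed flat on the counter. Origin: centre of its underside; its top is at z = 8 mm.
- rail: Fixed aluminium T-slot rail, 42 mm wide (x), along its y from -106 (black end stop) to +115 mm (open end). Origin: underside, centreline. Floor 3 mm thick, channel 34 wide, 8 high. Lips (z 11-14 mm, slot of 14) run y -100 to +50; beyond is bare floor. The holder slides easily (under 1 N), lifts free once its centre passes y = 70 mm and stands fully on the floor up to y = 100.
- honey_jar: Bystander, do not move: amber honey jar with brass lid, 56 mm in diameter, 75 mm tall, loose. Origin: centre of its underside.
- jam_jar: Bystander, do not move: dark-red jam jar with black lid, 56 mm in diameter, 75 mm tall, loose. Origin: centre of its underside.
- olive_bowl: Bystander, do not move: white bowl of green olives, 100 mm in diameter, 40 mm tall, loose. Origin: centre of its underside.
Mind the look-alikes: they are no part of the job. What is meant by the black_cheese is not blue or purple, and is the larger of those in its own colour.

How it is judged:
On the way, in this order (a step that is already met when the one before it is completed fails the run):
1. the black cheese lies flat in the middle of the slate (horizontal distance between black_cheese and slate below 0.015 m and z of black_cheese in the frame of slate between 0.004 and 0.012 m and angle between black_cheese's own z axis and vertical below 0.12 rad), for 0.2 s.
2. the yellow cheese lies flat and centred on the black one (all of step 1 and horizontal distance between yellow_cheese and black_cheese below 0.01 m and z of yellow_cheese in the frame of black_cheese between 0.024 and 0.032 m and angle between yellow_cheese's own z axis and vertical below 0.12 rad), for 0.2 s.
3. the red cheese lies flat and centred on the yellow one (all of step 2 and horizontal distance between red_cheese and yellow_cheese below 0.01 m and z of red_cheese in the frame of yellow_cheese between 0.024 and 0.032 m and angle between red_cheese's own z axis and vertical below 0.12 rad), for 0.2 s.
4. the ticket holder has been slid along the rail, out from under its lips (y of ticket in the frame of rail above 0.055 m and horizontal distance between ticket and rail below 0.15 m and z of ticket in the frame of rail between -0.005 and 0.03 m).
At the end, for the whole second after the job is handed in: Slate, black, yellow, red, ticket holder: stacked in that order, upright (0.12 rad), at rest. Black within 15 mm of the slate's centre, each piece above within 10 mm of the centre of the one below and resting on it (height within 4 mm). Jars and bowl within 30 mm of their start (all of step 3 and horizontal distance between ticket and red_cheese below 0.01 m and z of ticket in the frame of red_cheese between 0.024 and 0.032 m and angle between ticket's own z axis and vertical below 0.12 rad and linear speed of each of black_cheese, yellow_cheese, red_cheese, ticket below 0.02 m/s and distance of each of honey_jar, jam_jar, olive_bowl from where it was at the start of the episode below 0.03 m); the robot touches nothing.
It fails at once if a jar or the bowl was moved by more than 30 mm or knocked over (distance of any of honey_jar, jam_jar, olive_bowl from where it was at the start of the episode above 0.03 m or angle between any of honey_jar, jam_jar, olive_bowl's own z axis and vertical above 0.5 rad).
It also fails if it takes over 120 s, if anything falls off the work surface, if the arm or the gripper's body presses on something with over 40 N, if the wrist force passes 120 N, or if a joint passes its speed limit or range.

## Working session

There is one attempt and no reset: what is moved stays moved. The work goes in short steps, Python scripts to look and compute and a tool call to move; the robot and the scene stay as the last step left them, time stands still between calls to the robot, and variables do not carry over. Pictures are saved under pics/ and viewed, at most 14 in all, crops included, and the job is handed in when it is done.

Besides the shell and the picture viewer there is one more tool, called after "Emit:" as a command line: name --argument value ..., lists and objects as JSON in quotes. move_arm: Moves the arm, as the interface text tells. Its arguments: {"type":"object","properties":{"plan":{"type":"array","items":{"type":"object","properties":{"delta_pos":{"type":"array","items":{"type":"number"}},"turn":{"type":"array","items":{"type":"number"}},"fingers":{"type":"number"}}}},"force":{"type":"number"}},"required":["plan"]}

```bash
mkdir -p pics; cat > h.py <<'E'
import numpy as np,cv2
from workcell import get_obs,camera
from scipy.spatial.transform import Rotation as Ro
def wpts(c):
    z=c["range_z"];v,u=np.mgrid[:400,:640]
    P=np.stack([(u-c["cx"])/c["fx"]*z,(v-c["cy"])/c["fy"]*z,z],-1)
    if "R" in c: return (P-np.array(c["t"]))@np.array(c["R"])
    T=np.array(c["tool_from_camera"]);return P@T[:3,:3].T+T[:3,3]
E
python3 - <<'E'
from h import *
o=get_obs();print(o)
for n in("scene","top"):
    c=camera(n);cv2.imwrite(f"pics/{n}0.png",c["color"][...,::-1]);np.savez(f"/tmp/{n}0.npz",**c)
    print(n,c["fx"],c["cx"],c["cy"],-np.array(c["R"]).T@np.array(c["t"]),np.array(c["R"]).round(2).tolist())
E
```

```text
{'clock': 0.0, 'joint_pos': array([ 1.11538597,  0.33286897, -0.06470241,  1.46096923,  0.02160953,
        1.34994001, -0.08853062]), 'joint_velocities': array([ 9.82458107e-05, -9.63605211e-05, -6.85122626e-04,  6.36616257e-04,
        1.46296473e-03, -1.84623106e-03,  6.11982243e-04]), 'tau': array([ 1.83455479e-03, -6.25454664e+01,  5.02007268e-02, -3.91610241e+01,
        1.63600466e-02,  1.01016051e-02, -2.10754627e-05]), 'position': array([ 0.26197052, -0.56702262,  0.24150444]), 'ee_rot': array([ 9.76675870e-01,  2.14717700e-01, -1.99050565e-04, -7.17722713e-04]), 'ft_force': array([-0.21095482,  0.94326192,  0.5348886 ]), 'torque': array([-0.01009948, -0.00483302,  0.01610613]), 'grasp_force': 0.0, 'grip_width': 0.9998534932353188}
scene 428.36189112484595 313.4988613235508 192.6317016352605 [1.20447844 0.10232752 0.70314179] [[-0.13, 0.99, 0.01], [0.69, 0.1, -0.72], [-0.71, -0.09, -0.7]]
top 377.4945909123772 318.3323173469886 198.14389091013993 [0.42372915 0.01984782 0.92357357] [[-0.02, -1.0, -0.01], [-0.99, 0.02, -0.14], [0.14, 0.01, -0.99]]
```

View pics/top0.png

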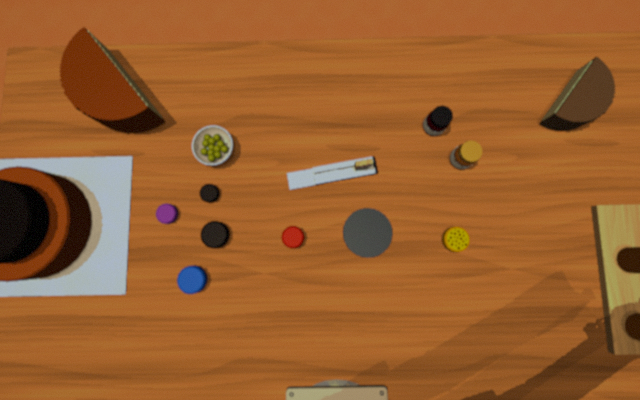

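View pics/scene0.png

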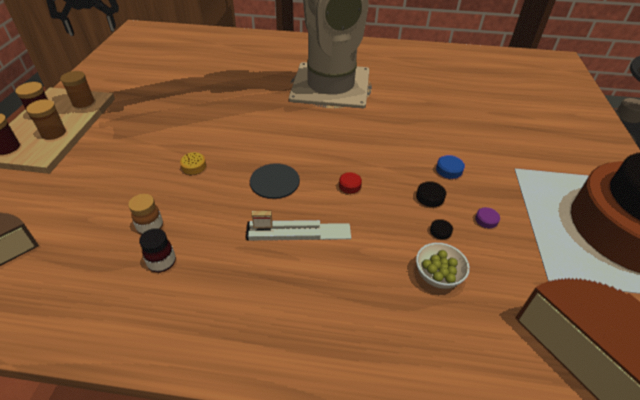

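The top view shows the target black cheese at (215,235), with a small black decoy at (209,193). Red is at (292,237), yellow at (456,239), the slate at (368,233), and the rail runs (288,181) to (376,164) with the holder at its right end (365,164). The scene view agrees: black (432,194), red (350,183), yellow (193,163), slate (275,181), holder (262,222), with the open end of the rail at (350,231).

```bash
python3 - <<'E'
from h import *
S={"top":dict(black=(215,235),decoy=(209,193),purple=(167,214),blue=(192,280),red=(292,237),yellow=(456,239),slate=(368,233),rail=(300,181),honey=(470,150),jam=(440,117),bowl=(212,145)),
"scene":dict(black=(432,193),decoy=(441,228),red=(350,181),yellow=(193,162),slate=(275,181),rail=(335,231))}
for n in S:
    c=dict(np.load(f"/tmp/{n}0.npz"));W=wpts(c);h=W[...,2]
    t=h[(abs(h)<.03)];print(n,"table z",np.median(t))
    for k,(u,v) in S[n].items():
        h0=np.median(h[v-1:v+2,u-1:u+2])
        m=((abs(h-h0)<(.006 if h0>.012 else .004)) &(c["range_z"]>0)).astype(np.uint8)
        if k in("slate","rail"):  # color gate too
            d=np.abs(c["color"].astype(int)-c["color"][v,u].astype(int)).max(-1);m=(d<40).astype(np.uint8)
        _,l=cv2.connectedComponents(m,connectivity=4);q=l==l[v,u]
        P=W[q];p=P[:,:2].astype(np.float32)
        (cx,cy),r=cv2.minEnclosingCircle(p);print(k,q.sum(),"h",h0.round(4),"med",np.median(P[:,2]).round(4),"mean",p.mean(0).round(4),"circ",round(cx,4),round(cy,4),round(r,4), [np.round(a,4) for a in cv2.minAreaRect(p)] if k=="rail" else "")
c=dict(np.load("/tmp/top0.npz"));s=cv2.resize(c["color"][140:210,270:400,::-1],None,fx=6,fy=6,interpolation=cv2.INTER_CUBIC);cv2.imwrite("pics/c1.png",s)
W=wpts(c);m=(W[...,2]>.04)&(W[...,2]<.07);m[:, :340]=0;m[:,385:]=0;m[:140]=0;m[190:]=0
print("ticket",m.sum(),W[m].mean(0),W[m].min(0),W[m].max(0))
E
```

```text
top table z 0.0007923167151218297
black 596 h 0.0283 med 0.0282 mean [0.4658 0.2795] circ 0.4662 0.2805 0.0334 
decoy 283 h 0.0205 med 0.0199 mean [0.5672 0.2963] circ 0.5678 0.297 0.0235 
purple 331 h 0.0215 med 0.0209 mean [0.5187 0.3991] circ 0.5193 0.4001 0.0251 
blue 623 h 0.0281 med 0.0282 mean [0.3611 0.3318] circ 0.3615 0.3331 0.0333 
red 403 h 0.0287 med 0.0281 mean [0.4561 0.0932] circ 0.4562 0.0935 0.0269 
yellow 517 h 0.0277 med 0.0284 mean [ 0.4435 -0.2923] circ 0.4442 -0.2933 0.0304 
slate 1892 h 0.0095 med 0.0086 mean [ 0.4639 -0.0853] circ 0.4547 -0.0602 0.086 
rail 1147 h 0.0031 med 0.0058 mean [0.6081 0.0151] circ 0.5484 -0.0012 0.1265 [array([ 0.5633, -0.0214]), array([0.2093, 0.2021]), np.float64(27.5334)]
honey 375 h 0.0753 med 0.0758 mean [ 0.6421 -0.3221] circ 0.6422 -0.3231 0.0251 
jam 357 h 0.0757 med 0.0755 mean [ 0.7283 -0.2613] circ 0.7291 -0.2623 0.0255 
bowl 451 h 0.0312 med 0.0322 mean [0.6786 0.2835] circ 0.6793 0.2861 0.0372 
scene table z 0.003056223587994279
black 469 h 0.031 med 0.0306 mean [0.4726 0.2826] circ 0.469 0.2839 0.0345 
decoy 295 h 0.0241 med 0.0224 mean [0.5726 0.2993] circ 0.5713 0.2989 0.024 
red 293 h 0.0307 med 0.0305 mean [0.4626 0.0964] circ 0.4597 0.0966 0.0268 
yellow 319 h 0.0306 med 0.0305 mean [ 0.4492 -0.2888] circ 0.4461 -0.2894 0.0302 
slate 1401 h 0.0115 med 0.0107 mean [ 0.4736 -0.0818] circ 0.8087 -0.0026 0.4095 
rail 1134 h 0.0057 med 0.0149 mean [0.6155 0.0189] circ 0.8916 0.0681 0.3148 [array([8.902e-01, 4.000e-04]), array([0.2115, 0.626 ]), np.float64(89.3031)]
ticket 124 [ 0.62284704 -0.07748449  0.05939758] [ 0.61538861 -0.09750715  0.041208  ] [ 0.6323745  -0.05729542  0.06825511]
```

View pics/c1.png

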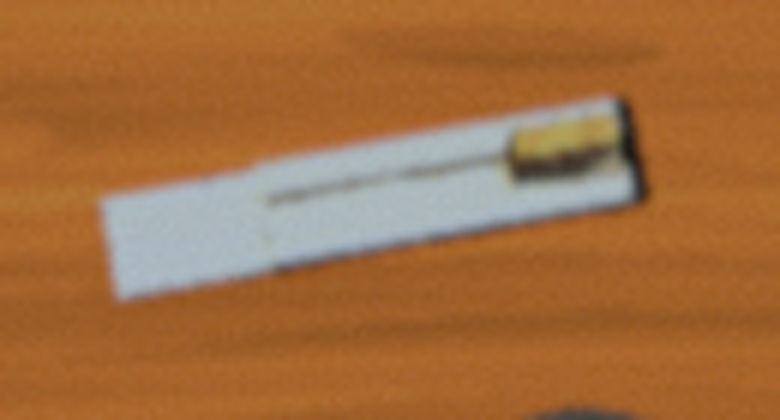

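Crop: open end of the rail at crop (109,249), stop end at (632,151), lips begin at (262,215), holder block centred at about (565,145). The positions match the stated heights to within 3 mm. I'm moving over the slate to refine with the wrist camera.

Careful with the scale: shifts go in shares of 400 mm and turns go in shares of 4 rad. That gives: 0.3855 m / 0.4 = 0.9638, -0.353 m / 0.4 = -0.8825, 0.4327 rad / 4 = 0.1082.

Emit:
move_arm --plan '[{"delta_pos":[0.9638,-0.8825,0],"turn":[0,0,0.1082],"fingers":0},{"delta_pos":[0.9638,-0.8825,0],"turn":[0,0,0.1082],"fingers":0},{"delta_pos":[0.9638,-0.8825,0],"turn":[0,0,0.1082],"fingers":0},{"delta_pos":[0.9638,-0.8825,0],"turn":[0,0,0.1082],"fingers":0},{"delta_pos":[0.9638,-0.8825,0],"turn":[0,0,0.1082],"fingers":0},{"delta_pos":[0.9638,-0.8825,0],"turn":[0,0,0.1082],"fingers":0},{"delta_pos":[0.9638,-0.8825,0],"turn":[0,0,0.1082],"fingers":0},{"delta_pos":[0.9638,-0.8825,0],"turn":[0,0,0.1082],"fingers":0},{"delta_pos":[0.9638,-0.8825,0],"turn":[0,0,0.1082],"fingers":0},{"delta_pos":[0.9638,-0.8825,0],"turn":[0,0,0.1082],"fingers":0},{"delta_pos":[0.9638,-0.8825,0],"turn":[0,0,0.1082],"fingers":0},{"delta_pos":[0.9638,-0.8825,0],"turn":[0,0,0.1082],"fingers":0}]'

```text
clock: 1.6
position: [0.4636, -0.0866, 0.2422]
ee_rot: [1.0, -0.001, -0.0, 0.0]
ft_force: [-0.2, 0.6, 0.4]
grip_width: 0.997
grasp_force: 0.0
```

```bash
python3 - <<'E'
from h import *
import workcell
o=get_obs();print(o["clock"],o["position"],o["ee_rot"],o["joint_pos"],workcell.tip_reach() if callable(workcell.tip_reach) else workcell.tip_reach)
c=camera("wrist");cv2.imwrite("pics/w1.png",c["color"][...,::-1]);np.savez("/tmp/w1.npz",**c)
print(np.array(c["tool_from_camera"]).round(3).tolist(),c["fx"])
E
```

```text
1.6 [ 0.46362927 -0.08660476  0.2421838 ] [ 9.99999411e-01 -1.06677712e-03 -1.45047683e-04  1.36001194e-04] [ 0.55457001  0.01865412 -0.46779776  1.82737196  0.00904175  1.29784666
 -1.48852735] 0.011
[[-0.0, -0.96, -0.279, 0.07], [1.0, -0.0, -0.0, -0.0], [-0.0, -0.279, 0.96, -0.132], [0.0, 0.0, 0.0, 1.0]] 315.12553179296066
```

View pics/w1.png

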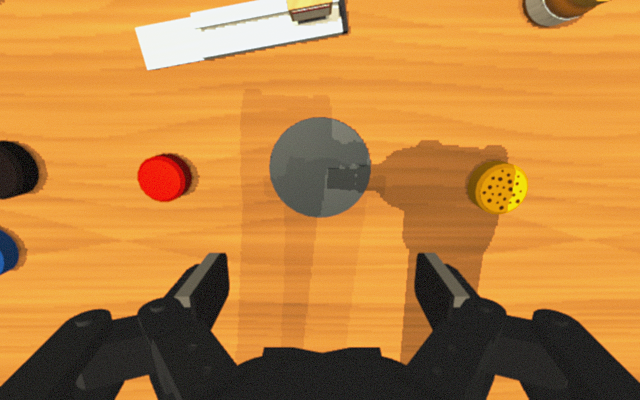

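The wrist view shows the slate at (320,167), red at (164,178), yellow at (501,188), and the rail's open end with corners (137,28) and (148,69). The stop end is at (346,31).

```bash
cat >> h.py <<'E'
def towld(P,o):
    return P@Ro.from_quat(o["ee_rot"]).as_matrix().T+o["position"]
def wrist():
    o=get_obs();c=camera("wrist");return c,towld(wpts(c),o),o
def ray(c,o,u,v,z):
    T=np.array(c["tool_from_camera"]);R=Ro.from_quat(o["ee_rot"]).as_matrix()
    d=R@T[:3,:3]@np.array([(u-c["cx"])/c["fx"],(v-c["cy"])/c["fy"],1]);p=R@T[:3,3]+o["position"]
    return p+d*(z-p[2])/d[2]
def blob(W,c,u,v,tol=.005):
    h=W[...,2];h0=np.median(h[v-2:v+3,u-2:u+3])
    m=((abs(h-h0)<tol)&(c["range_z"]>0)).astype(np.uint8)
    _,l=cv2.connectedComponents(m,connectivity=4);P=W[l==l[v,u]]
    (cx,cy),r=cv2.minEnclosingCircle(P[:,:2].astype(np.float32))
    return len(P),h0.round(4),P.mean(0).round(4),np.round([cx,cy,r],4)
E
python3 - <<'E'
from h import *
o=get_obs();c=dict(np.load("/tmp/w1.npz"));W=towld(wpts(c),o)
print("table",np.median(W[300:330,300:340,2]),np.median(W[100:110,400:440,2]))
for k,(u,v) in dict(red=(164,178),yellow=(501,188)).items(): print(k,*blob(W,c,u,v))
hs=W[167,320,2];print("slate h",hs)
g=c["color"].astype(int);m=((g[...,2]>g[...,0]-12)).astype(np.uint8);m=cv2.morphologyEx(m,cv2.MORPH_OPEN,np.ones((3,3)))
_,l=cv2.connectedComponents(m);q=l==l[150,320];e=cv2.fitEllipse(max(cv2.findContours(q.astype(np.uint8),0,1)[0],key=len));print(q.sum(),e,ray(c,o,*e[0],.008),np.median(W[q],0))
hh,uu=np.mgrid[:400,:640]
for u,v,z in [(137,28,.003),(148,69,.003),(192,12,.014),(348,31,.014)]: print(u,v,ray(c,o,u,v,z).round(4))
E
```

```text
table -4.516920611731534e-05 1.014451084702106e-05
red 1713 0.0282 [0.4591 0.0942 0.0275] [0.458  0.0958 0.0271]
yellow 2069 0.0279 [ 0.4467 -0.2893  0.0275] [ 0.4452 -0.2913  0.0302]
slate h 0.007006221391634537
6287 ((321.885986328125, 171.08995056152344), (87.09521484375, 97.08138275146484), 42.42918395996094) [ 0.46358298 -0.08636892  0.008     ] [ 0.46160169 -0.08517302  0.00801434]
137 28 [0.6165 0.1087 0.003 ]
148 69 [0.5762 0.1034 0.003 ]
192 12 [0.6284 0.0449 0.014 ]
348 31 [ 0.6107 -0.1135  0.014 ]
```

To row units: -0.369 m / 0.4 = -0.9225, 0.09 m / 0.4 = 0.225.

Emit:
move_arm --plan '[{"delta_pos":[0.0113,-0.15,0],"fingers":0},{"delta_pos":[0.0113,-0.3,0],"fingers":0},{"delta_pos":[0.0113,-0.45,0.05],"fingers":0},{"delta_pos":[0.0113,-0.6,0.1],"fingers":0},{"delta_pos":[0.0113,-0.75,0.15],"fingers":0},{"delta_pos":[0.0113,-0.85,0.2],"fingers":0},{"delta_pos":[0.0113,-0.9225,0.225],"fingers":0},{"delta_pos":[0.0113,-0.9225,0.225],"fingers":0},{"delta_pos":[0.0113,-0.9225,0.225],"fingers":0}]'

```text
validation failed for argument at $.pl...
```

```bash
python3 - <<'E'
from h import *
c,W,o=wrist();cv2.imwrite("pics/w2.png",c["color"][...,::-1])
T=np.array(c["tool_from_camera"]);R=Ro.from_quat(o["ee_rot"]).as_matrix()
P=T[:3,:3].T@(R.T@(np.array([.468,.2825,.028])-o["position"])-T[:3,3])
u,v=int(P[0]/P[2]*c["fx"]+c["cx"]),int(P[1]/P[2]*c["fy"]+c["cy"]);print(o["position"],u,v,blob(W,c,u,v,.003))
c=dict(np.load("/tmp/w1.npz"));o["position"]=np.array([ 0.46362927,-0.08660476,0.2421838 ]);print(ray(c,o,320.5,167,.008))
E
```

```text
[ 0.46371985 -0.08636707  0.24224516] -9 171 (181255, np.float64(0.0), array([ 0.4525, -0.089 , -0.    ]), array([ 0.2801, -0.0792,  0.4956]))
[ 0.46837106 -0.08499113  0.008     ]
```

View pics/w2.png

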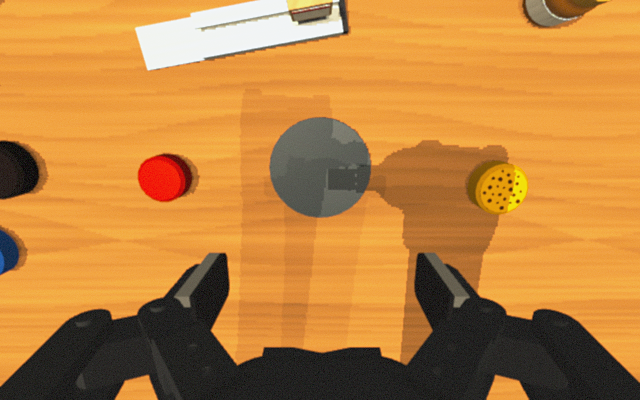

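The arm has not moved and the view is unchanged. The refusal was probably because I left out "turn", so I'm resending with it.

To row units: -0.369 m / 0.4 = -0.9225, -0.34 m / 0.4 = -0.85.

Emit:
move_arm --plan '[{"delta_pos":[0.0113,-0.15,0],"turn":[0,0,0],"fingers":0},{"delta_pos":[0.0113,-0.3,0],"turn":[0,0,0],"fingers":0},{"delta_pos":[0.0113,-0.45,0.05],"turn":[0,0,0],"fingers":0},{"delta_pos":[0.0113,-0.6,0.1],"turn":[0,0,0],"fingers":0},{"delta_pos":[0.0113,-0.75,0.15],"turn":[0,0,0],"fingers":0},{"delta_pos":[0.0113,-0.85,0.2],"turn":[0,0,0],"fingers":0},{"delta_pos":[0.0113,-0.9225,0.225],"turn":[0,0,0],"fingers":0},{"delta_pos":[0.0113,-0.9225,0.225],"turn":[0,0,0],"fingers":0},{"delta_pos":[0.0113,-0.9225,0.225],"turn":[0,0,0],"fingers":0}]'

```text
clock: 2.82
position: [0.469, 0.2827, 0.1524]
ee_rot: [1.0, -0.001, 0.0, 0.0]
ft_force: [-0.8, 0.2, 0.4]
grip_width: 1.003
grasp_force: 0.0
```

```bash
cat >> h.py <<'E'
def look(name,p,tol=.003):
    c,W,o=wrist();cv2.imwrite(f"pics/{name}.png",c["color"][...,::-1])
    T=np.array(c["tool_from_camera"]);R=Ro.from_quat(o["ee_rot"]).as_matrix()
    P=T[:3,:3].T@(R.T@(np.array(p)-o["position"])-T[:3,3])
    u,v=int(P[0]/P[2]*c["fx"]+c["cx"]),int(P[1]/P[2]*c["fy"]+c["cy"]);print(o["clock"],o["position"],(u,v),blob(W,c,u,v,tol))
    return c,W,o
E
python3 - <<'E'
from h import *
look("w3",[.468,.2825,.028])
E
```

```text
2.825 [0.46901727 0.2826649  0.15235286] (322, 196) (4145, np.float64(0.0281), array([0.4688, 0.2833, 0.0277]), array([0.4675, 0.283 , 0.0325]))
```

View pics/w3.png

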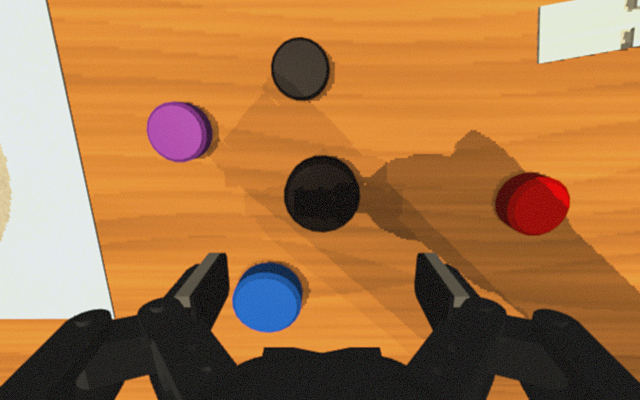

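Black is centred under the tool, at (322,193), and the decoy at (301,69) is clearly smaller. The purple, blue and red cheeses are clear of the jaws. Before descending I'm checking the fingertip height from the depth image.

```bash
python3 - <<'E'
from h import *
c=camera("wrist");P=wpts(c)
for s in (slice(150,240),slice(400,490)):
    q=P[240:330,s].reshape(-1,3);q=q[(q[:,2]<.05)&(q[:,2]>-.1)]
    t=q[q[:,2]>np.percentile(q[:,2],97)];print(q[:,2].max(),t.mean(0),abs(q[:,1]).min())
E
```

```text
-0.0013988299608785615 [-0.00051921 -0.04331514 -0.00439448] 0.02914397345565454
-0.0015124936880120121 [-1.00193725e-05  4.23366491e-02 -4.36441858e-03] 0.028334474005941593
```

Emit:
move_arm --plan '[{"delta_pos":[-0.0025,0,0.125],"turn":[0,0,0],"fingers":0},{"delta_pos":[-0.0025,0,0.225],"turn":[0,0,0],"fingers":0},{"delta_pos":[-0.0025,0,0.3],"turn":[0,0,0],"fingers":0},{"delta_pos":[-0.0025,0,0.36],"turn":[0,0,0],"fingers":0},{"delta_pos":[-0.0025,0,0.36],"turn":[0,0,0],"fingers":0},{"delta_pos":[-0.0025,0,0.36],"turn":[0,0,0],"fingers":0.4},{"delta_pos":[-0.0025,0,0.36],"turn":[0,0,0],"fingers":0.4},{"delta_pos":[-0.0025,0,0.36],"turn":[0,0,0],"fingers":0.4},{"delta_pos":[-0.0025,0,0.36],"turn":[0,0,0],"fingers":0.4},{"delta_pos":[-0.0025,0,0.36],"turn":[0,0,0],"fingers":0.4},{"delta_pos":[-0.0025,0,0.36],"turn":[0,0,0],"fingers":0.4}]' --force 50

```text
clock: 4.3
position: [0.4687, 0.284, 0.0101]
ee_rot: [1.0, -0.0, 0.001, -0.0]
ft_force: [-1.1, -2.1, 8.0]
grip_width: 0.752
grasp_force: 55.9
```

To row units: 0.368 m / 0.4 = 0.92, 0.33 m / 0.4 = 0.825.

Emit:
move_arm --plan '[{"delta_pos":[0,0,-0.1],"turn":[0,0,0],"fingers":0.4},{"delta_pos":[0,0,-0.25],"turn":[0,0,0],"fingers":0.4},{"delta_pos":[0,0.1,-0.3],"turn":[0,0,0],"fingers":0.4},{"delta_pos":[0,0.25,-0.3],"turn":[0,0,0],"fingers":0.4},{"delta_pos":[0,0.4,-0.3],"turn":[0,0,0],"fingers":0.4},{"delta_pos":[0,0.55,-0.3],"turn":[0,0,0],"fingers":0.4},{"delta_pos":[0,0.7,-0.3],"turn":[0,0,0],"fingers":0.4},{"delta_pos":[0,0.825,-0.3],"turn":[0,0,0],"fingers":0.4},{"delta_pos":[0,0.92,-0.3],"turn":[0,0,0],"fingers":0.4},{"delta_pos":[0,0.92,-0.3],"turn":[0,0,0],"fingers":0.4},{"delta_pos":[0,0.92,-0.3],"turn":[0,0,0],"fingers":0.4}]'

```text
clock: 5.68
position: [0.4678, -0.0835, 0.1289]
ee_rot: [1.0, 0.0, 0.0, 0.0]
ft_force: [1.0, 0.4, -1.8]
grip_width: 0.75
grasp_force: 56.2
```

```bash
python3 - <<'E'
from h import *
c,W,o=look("w4",[.468,-.085,.008])
T=np.array(c["tool_from_camera"])
P=wpts(c);Pt=P[W[...,2]>.08];
# held cheese: points near jaw axis
q=(abs(P[...,1])<.02)&(abs(P[...,0])<.045)&(abs(P[...,2])<.05)&(c["range_z"]>0)
print(q.sum(),P[q].mean(0),P[q].min(0),P[q].max(0))
g=c["color"].astype(int);m=(abs(W[...,2]-.008)<.004)&(g[...,2]>g[...,0]-15);print(m.sum())
p=W[m][:,:2].astype(np.float32);print(cv2.minEnclosingCircle(p),p.mean(0))
E
```

```text
5.675 [ 0.46777026 -0.08353568  0.12886476] (323, 196) (9781, np.float64(0.008), array([ 0.4868, -0.0843,  0.008 ]), array([ 0.4658, -0.0839,  0.06  ]))
13761 [ 5.35172643e-03 -8.97203251e-05 -1.64984481e-02] [-0.0337403  -0.01999972 -0.02028214] [0.03211513 0.01999839 0.00727195]
9896
((0.5251743793487549, -0.013477899134159088), 0.1503438800573349) [ 0.4926757  -0.07625518]
```

View pics/w4.png

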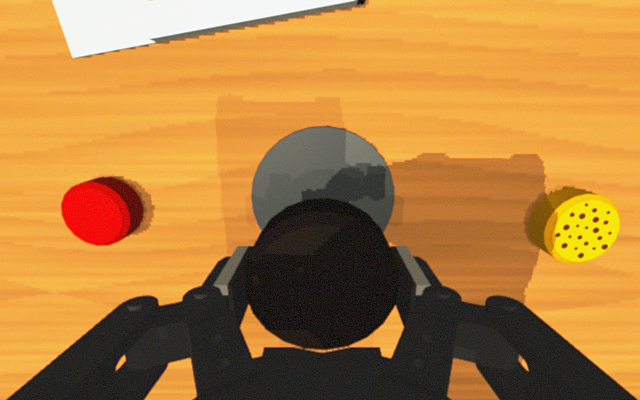

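Black is held level and centred at (322,272), with the slate at (323,195) and the depth circle fit giving r = 60 mm. I'm lowering it.

To row units: 0.112 m / 0.4 = 0.28, 0.001 m / 0.4 = 0.0025.

Emit:
move_arm --plan '[{"delta_pos":[0,0.0025,0.125],"turn":[0,0,0],"fingers":0.4},{"delta_pos":[0,0.0025,0.2125],"turn":[0,0,0],"fingers":0.4},{"delta_pos":[0,0.0025,0.25],"turn":[0,0,0],"fingers":0.4},{"delta_pos":[0,0.0025,0.2675],"turn":[0,0,0],"fingers":0.4},{"delta_pos":[0,0.0025,0.275],"turn":[0,0,0],"fingers":0.4},{"delta_pos":[0,0.0025,0.2788],"turn":[0,0,0],"fingers":0.4},{"delta_pos":[0,0.0025,0.28],"turn":[0,0,0],"fingers":0.4},{"delta_pos":[0,0.0025,0.28],"turn":[0,0,0],"fingers":0.4}]'

```text
clock: 6.72
position: [0.4683, -0.0853, 0.018]
ee_rot: [1.0, 0.0, 0.001, 0.0]
ft_force: [-6.1, 1.6, 14.2]
grip_width: 0.755
grasp_force: 57.9
```

To row units: 0.205 m / 0.4 = 0.5125, -0.13 m / 0.4 = -0.325.

Emit:
move_arm --plan '[{"delta_pos":[0,0,0],"turn":[0,0,0],"fingers":0.15},{"delta_pos":[0,0,0],"turn":[0,0,0],"fingers":0},{"delta_pos":[0,0,0],"turn":[0,0,0],"fingers":0},{"delta_pos":[0,0,0],"turn":[0,0,0],"fingers":0},{"delta_pos":[0,0,-0.075],"turn":[0,0,0],"fingers":0},{"delta_pos":[0,0,-0.2],"turn":[0,0,0],"fingers":0},{"delta_pos":[-0.025,0.1,-0.3],"turn":[0,0,0],"fingers":0},{"delta_pos":[-0.0575,0.25,-0.325],"turn":[0,0,0],"fingers":0},{"delta_pos":[-0.0575,0.4,-0.325],"turn":[0,0,0],"fingers":0},{"delta_pos":[-0.0575,0.5125,-0.325],"turn":[0,0,0],"fingers":0},{"delta_pos":[-0.0575,0.5125,-0.325],"turn":[0,0,0],"fingers":0},{"delta_pos":[-0.0575,0.5125,-0.325],"turn":[0,0,0],"fingers":0}]'

```text
clock: 8.22
position: [0.4447, -0.2894, 0.1461]
ee_rot: [1.0, 0.0, -0.0, -0.0]
ft_force: [0.7, 1.1, 0.0]
grip_width: 0.996
grasp_force: 0.0
```

```bash
python3 - <<'E'
from h import *
c,W,o=look("w5",[.4455,-.2905,.028])
P=W[(abs(W[...,2]-.036)<.004)&(abs(W[...,1]+.085)<.05)];print(len(P),P.mean(0),P.min(0),P.max(0))
c=camera("top");W=wpts(c);cv2.imwrite("pics/t5.png",cv2.resize(c["color"][180:290,290:490,::-1],None,fx=4,fy=4))
q=W[180:290,310:420].reshape(-1,3)
for a,b in((.005,.012),(.03,.045)):
    s=q[(q[:,2]>a)&(q[:,2]<b)];print(len(s),s.mean(0),cv2.minEnclosingCircle(s[:,:2].astype(np.float32)))
E
```

```text
8.225 [ 0.44470645 -0.28939586  0.14608675] (323, 196) (3613, np.float64(0.0279), array([ 0.4465, -0.2919,  0.0277]), array([ 0.4455, -0.2916,  0.0298]))
5226 [ 0.46883814 -0.08776128  0.03560075] [ 0.4347192  -0.11923439  0.03200878] [ 0.49954197 -0.05314933  0.03835482]
1342 [ 0.46292801 -0.08304753  0.00848357] ((0.4793153405189514, -0.08026805520057678), 0.17033620178699493)
610 [ 0.46526614 -0.08668528  0.03619295] ((0.4655667543411255, -0.08739319443702698), 0.033101461827754974)
```

Yellow is measured at (.446,-.292) with its top at 28 mm. Black sits within about 3 mm of the slate's centre.

To row units: 0.132 m / 0.4 = 0.33, 0.12 m / 0.4 = 0.3.

Emit:
move_arm --plan '[{"delta_pos":[0.0025,0.0058,0.125],"turn":[0,0,0],"fingers":0},{"delta_pos":[0.0025,0.0058,0.225],"turn":[0,0,0],"fingers":0},{"delta_pos":[0.0025,0.0058,0.3],"turn":[0,0,0],"fingers":0},{"delta_pos":[0.0025,0.0058,0.33],"turn":[0,0,0],"fingers":0},{"delta_pos":[0.0025,0.0058,0.33],"turn":[0,0,0],"fingers":0},{"delta_pos":[0.0025,0.0058,0.33],"turn":[0,0,0],"fingers":0.45},{"delta_pos":[0.0025,0.0058,0.33],"turn":[0,0,0],"fingers":0.45},{"delta_pos":[0.0025,0.0058,0.33],"turn":[0,0,0],"fingers":0.45},{"delta_pos":[0.0025,0.0058,0.33],"turn":[0,0,0],"fingers":0.45},{"delta_pos":[0.0025,0.0058,0.33],"turn":[0,0,0],"fingers":0.45},{"delta_pos":[0.0025,0.0058,0.33],"turn":[0,0,0],"fingers":0.45}]'

```text
clock: 9.7
position: [0.4465, -0.293, 0.0162]
ee_rot: [1.0, -0.0, 0.001, 0.001]
ft_force: [-2.7, 1.6, 9.8]
grip_width: 0.679
grasp_force: 51.9
```

To row units: -0.207 m / 0.4 = -0.5175, -0.13 m / 0.4 = -0.325.

Emit:
move_arm --plan '[{"delta_pos":[0,0,-0.1],"turn":[0,0,0],"fingers":0.45},{"delta_pos":[0,0,-0.25],"turn":[0,0,0],"fingers":0.45},{"delta_pos":[0.025,-0.1,-0.325],"turn":[0,0,0],"fingers":0.45},{"delta_pos":[0.0513,-0.25,-0.325],"turn":[0,0,0],"fingers":0.45},{"delta_pos":[0.0513,-0.4,-0.325],"turn":[0,0,0],"fingers":0.45},{"delta_pos":[0.0513,-0.5175,-0.325],"turn":[0,0,0],"fingers":0.45},{"delta_pos":[0.0513,-0.5175,-0.325],"turn":[0,0,0],"fingers":0.45},{"delta_pos":[0.0513,-0.5175,-0.325],"turn":[0,0,0],"fingers":0.45}]'

```text
clock: 10.7
position: [0.4662, -0.0863, 0.1448]
ee_rot: [1.0, -0.0, 0.0, 0.0]
ft_force: [-0.1, -1.2, -0.5]
grip_width: 0.678
grasp_force: 54.8
```

```bash
cat >> h.py <<'E'
def held(top):
    # held cheese in tool frame, and cheese below with top face at z=top
    c,W,o=wrist();P=wpts(c);g=c["range_z"]>0
    q=P[(abs(P[...,1])<.03)&(abs(P[...,0])<.045)&(abs(P[...,2])<.06)&g];z=np.percentile(q[:,2],[2,50,98]);tz=np.median(q[q[:,2]<z[0]+.004,2])
    t=q[abs(q[:,2]-tz)<.002]
    print(o["clock"],o["position"],"held z",z,"top",tz,"x",t[:,0].min(),t[:,0].max(),"allx",q[:,0].min(),q[:,0].max())
    b=W[(abs(W[...,2]-top)<.003)&(abs(W[...,0]-.467)<.06)&(abs(W[...,1]+.086)<.05)&g]
    if len(b)>5: print("below",len(b),b.mean(0),b.min(0),b.max(0),cv2.minEnclosingCircle(b[:,:2].astype(np.float32)))
    return c,W,o
E
python3 - <<'E'
from h import *
held(.036)
E
```

```text
10.7 [ 0.46617119 -0.08630949  0.1448348 ] held z [-0.05760248 -0.01156236  0.00649723] top -0.05827005400145603 x 0.015070124906751234 0.017349356419679947 allx -0.03039853229068229 0.0290218618313915
below 2887 [ 0.47894862 -0.08469869  0.03565247] [ 0.45715134 -0.11675646  0.03300019] [ 0.49946935 -0.05275259  0.03839655] ((0.4676988124847412, -0.08480177074670792), 0.03239694610238075)
```

To row units: 0.0925 m / 0.4 = 0.2313, 0.0015 m / 0.4 = 0.0038.

Emit:
move_arm --plan '[{"delta_pos":[0.0038,-0.0025,0.1],"turn":[0,0,0],"fingers":0.45},{"delta_pos":[0.0038,-0.0025,0.175],"turn":[0,0,0],"fingers":0.45},{"delta_pos":[0.0038,-0.0025,0.2125],"turn":[0,0,0],"fingers":0.45},{"delta_pos":[0.0038,-0.0025,0.225],"turn":[0,0,0],"fingers":0.45},{"delta_pos":[0.0038,-0.0025,0.23],"turn":[0,0,0],"fingers":0.45},{"delta_pos":[0.0038,-0.0025,0.2313],"turn":[0,0,0],"fingers":0.45},{"delta_pos":[0.0038,-0.0025,0.2313],"turn":[0,0,0],"fingers":0.45}]'

```text
clock: 11.62
position: [0.468, -0.0847, 0.0524]
ee_rot: [1.0, 0.0, 0.001, 0.0]
ft_force: [0.0, 0.8, -1.6]
grip_width: 0.67
grasp_force: 54.8
```

To row units: 0.002 m / 0.4 = 0.005, 0.001 m / 0.4 = 0.0025.

Emit:
move_arm --plan '[{"delta_pos":[0,0,0.0025],"turn":[0,0,0],"fingers":0.45},{"delta_pos":[0,0,0.005],"turn":[0,0,0],"fingers":0.45},{"delta_pos":[0,0,0.005],"turn":[0,0,0],"fingers":0.45}]'

```text
clock: 12.0
position: [0.4681, -0.0847, 0.0521]
ee_rot: [1.0, 0.0, 0.0, 0.001]
ft_force: [-12.2, 1.9, 30.0]
grip_width: 0.677
grasp_force: 57.8
```

To row units: -0.18 m / 0.4 = -0.45, -0.16 m / 0.4 = -0.4.

Emit:
move_arm --plan '[{"delta_pos":[0,0,-0.0038],"turn":[0,0,0],"fingers":0.45},{"delta_pos":[0,0,-0.0038],"turn":[0,0,0],"fingers":0.2},{"delta_pos":[0,0,-0.0038],"turn":[0,0,0],"fingers":0},{"delta_pos":[0,0,-0.0038],"turn":[0,0,0],"fingers":0},{"delta_pos":[0,0,-0.0038],"turn":[0,0,0],"fingers":0},{"delta_pos":[0,0,-0.075],"turn":[0,0,0],"fingers":0},{"delta_pos":[0,0,-0.2],"turn":[0,0,0],"fingers":0},{"delta_pos":[-0.025,-0.125,-0.25],"turn":[0,0,0],"fingers":0},{"delta_pos":[-0.025,-0.25,-0.25],"turn":[0,0,0],"fingers":0},{"delta_pos":[-0.025,-0.4,-0.25],"turn":[0,0,0],"fingers":0},{"delta_pos":[-0.025,-0.45,-0.25],"turn":[0,0,0],"fingers":0},{"delta_pos":[-0.025,-0.45,-0.25],"turn":[0,0,0],"fingers":0}]'

```text
clock: 13.5
position: [0.4573, 0.097, 0.1498]
ee_rot: [1.0, 0.002, 0.0, -0.0]
ft_force: [-0.1, -0.4, 0.3]
grip_width: 0.996
grasp_force: 0.0
```

```bash
cat >> h.py <<'E'
def tower(levels):
    c=camera("top");W=wpts(c);q=W[170:290,310:420].reshape(-1,3)
    for a in levels:
        s=q[abs(q[:,2]-a)<.006]
        if len(s)>10: print("top",a,len(s),s[:,2].std().round(4),np.median(s[:,2]).round(4),s.mean(0)[:2].round(4),cv2.minEnclosingCircle(s[:,:2].astype(np.float32)))
E
python3 - <<'E'
from h import *
c,W,o=look("w6",[.4585,.095,.028])
P=W[(abs(W[...,2]-.064)<.004)&(abs(W[...,1]+.085)<.05)];print(len(P),P.mean(0),P.min(0),P.max(0))
tower([.036,.064])
E
```

```text
13.5 [0.45731537 0.0970318  0.14983624] (324, 195) (2800, np.float64(0.028), array([0.4589, 0.0961, 0.0277]), array([0.458 , 0.0958, 0.0264]))
4959 [ 0.468313   -0.08124826  0.06359946] [ 0.43747224 -0.11260073  0.06000758] [ 0.49652042 -0.05374605  0.06627961]
top 0.036 64 0.0022 0.0337 [ 0.4597 -0.0714] ((0.4654983580112457, -0.08711570501327515), 0.032773375511169434)
top 0.064 541 0.0018 0.0643 [ 0.4651 -0.0862] ((0.46500837802886963, -0.08665057271718979), 0.029950588941574097)
```

View pics/w6.png

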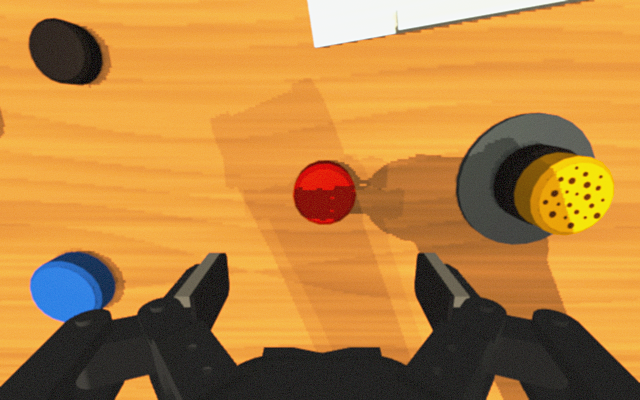

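Yellow lies flat and within 1 mm of black, with the tower at (560,190). Red is at (324,192), ready to pick.

To row units: 0.1355 m / 0.4 = 0.3388, 0.001 m / 0.4 = 0.0025.

Emit:
move_arm --plan '[{"delta_pos":[0.0025,0.0025,0.125],"turn":[0,0,0],"fingers":0},{"delta_pos":[0.0025,0.0025,0.225],"turn":[0,0,0],"fingers":0},{"delta_pos":[0.0025,0.0025,0.3],"turn":[0,0,0],"fingers":0},{"delta_pos":[0.0025,0.0025,0.3388],"turn":[0,0,0],"fingers":0},{"delta_pos":[0.0025,0.0025,0.3388],"turn":[0,0,0],"fingers":0},{"delta_pos":[0.0025,0.0025,0.3388],"turn":[0,0,0],"fingers":0.5},{"delta_pos":[0.0025,0.0025,0.3388],"turn":[0,0,0],"fingers":0.5},{"delta_pos":[0.0025,0.0025,0.3388],"turn":[0,0,0],"fingers":0.5},{"delta_pos":[0.0025,0.0025,0.3388],"turn":[0,0,0],"fingers":0.5},{"delta_pos":[0.0025,0.0025,0.3388],"turn":[0,0,0],"fingers":0.5},{"delta_pos":[0.0025,0.0025,0.3388],"turn":[0,0,0],"fingers":0.5}]'

```text
clock: 14.98
position: [0.4595, 0.0944, 0.0159]
ee_rot: [1.0, 0.0, 0.001, 0.0]
ft_force: [-3.6, -1.9, 12.6]
grip_width: 0.612
grasp_force: 50.3
```

To row units: 0.179 m / 0.4 = 0.4475, -0.15 m / 0.4 = -0.375.

Emit:
move_arm --plan '[{"delta_pos":[0,0,-0.125],"turn":[0,0,0],"fingers":0.5},{"delta_pos":[0,0,-0.275],"turn":[0,0,0],"fingers":0.5},{"delta_pos":[0,0,-0.375],"turn":[0,0,0],"fingers":0.5},{"delta_pos":[0.0213,0.125,-0.375],"turn":[0,0,0],"fingers":0.5},{"delta_pos":[0.0213,0.275,-0.375],"turn":[0,0,0],"fingers":0.5},{"delta_pos":[0.0213,0.4,-0.375],"turn":[0,0,0],"fingers":0.5},{"delta_pos":[0.0213,0.4475,-0.375],"turn":[0,0,0],"fingers":0.5},{"delta_pos":[0.0213,0.4475,-0.375],"turn":[0,0,0],"fingers":0.5},{"delta_pos":[0.0213,0.4475,-0.375],"turn":[0,0,0],"fingers":0.5}]'

```text
clock: 16.1
position: [0.4672, -0.0833, 0.1647]
ee_rot: [1.0, 0.001, 0.0, -0.0]
ft_force: [0.0, 0.8, -0.4]
grip_width: 0.61
grasp_force: 53.8
```

```bash
python3 - <<'E'
from h import *
held(.064)
E
```

```text
16.1 [ 0.4672068  -0.08331915  0.16466582] held z [-0.05838724 -0.01189762  0.0066136 ] top -0.058254933203336585 x 0.015142611649280248 0.0173535773940066 allx -0.028593789952734955 0.02547470479940124
below 2679 [ 0.47637096 -0.08434855  0.06367347] [ 0.4539862  -0.11292547  0.06100502] [ 0.49559401 -0.05511155  0.0662752 ] ((0.4672670066356659, -0.08427029103040695), 0.02923019789159298)
```

To row units: 0.0845 m / 0.4 = 0.2113, 0.084 m / 0.4 = 0.21.

Emit:
move_arm --plan '[{"delta_pos":[0.0025,0.0025,0.1],"turn":[0,0,0],"fingers":0.5},{"delta_pos":[0.0025,0.0025,0.1625],"turn":[0,0,0],"fingers":0.5},{"delta_pos":[0.0025,0.0025,0.195],"turn":[0,0,0],"fingers":0.5},{"delta_pos":[0.0025,0.0025,0.205],"turn":[0,0,0],"fingers":0.5},{"delta_pos":[0.0025,0.0025,0.21],"turn":[0,0,0],"fingers":0.5},{"delta_pos":[0.0025,0.0025,0.2113],"turn":[0,0,0],"fingers":0.5},{"delta_pos":[0.0025,0.0025,0.2113],"turn":[0,0,0],"fingers":0.5}]'

```text
clock: 17.02
position: [0.4684, -0.0857, 0.0803]
ee_rot: [1.0, -0.0, 0.0, 0.0]
ft_force: [-0.2, -0.1, -1.8]
grip_width: 0.609
grasp_force: 53.8
```

To row units: -0.001 m / 0.4 = -0.0025, 0.0008 m / 0.4 = 0.002.

Emit:
move_arm --plan '[{"delta_pos":[0,-0.0025,0],"turn":[0,0,0],"fingers":0.5},{"delta_pos":[0,-0.0025,0.002],"turn":[0,0,0],"fingers":0.5},{"delta_pos":[0,-0.0025,0.002],"turn":[0,0,0],"fingers":0.5}]'

```text
clock: 17.4
position: [0.4684, -0.0845, 0.0799]
ee_rot: [1.0, 0.0, 0.0, 0.0]
ft_force: [-3.9, 1.1, 10.3]
grip_width: 0.607
grasp_force: 54.9
```

To row units: -0.13 m / 0.4 = -0.325, -0.08 m / 0.4 = -0.2.

Emit:
move_arm --plan '[{"delta_pos":[0,0,-0.0013],"turn":[0,0,0],"fingers":0.25},{"delta_pos":[0,0,-0.0013],"turn":[0,0,0],"fingers":0},{"delta_pos":[0,0,-0.0013],"turn":[0,0,0],"fingers":0},{"delta_pos":[0,0,-0.0013],"turn":[0,0,0],"fingers":0},{"delta_pos":[0,0,-0.075],"turn":[0,0,0],"fingers":0},{"delta_pos":[0,0,-0.2],"turn":[0,0,0],"fingers":0},{"delta_pos":[0,0,-0.325],"turn":[0,0,0],"fingers":0},{"delta_pos":[0,0,-0.325],"turn":[0,0,0],"fingers":0},{"delta_pos":[0,0,-0.325],"turn":[0,0,0],"fingers":0}]'

```text
clock: 18.52
position: [0.4677, -0.0846, 0.2084]
ee_rot: [1.0, -0.0, -0.0, 0.0]
ft_force: [0.2, -0.5, -0.4]
grip_width: 0.999
grasp_force: 0.0
```

```bash
python3 - <<'E'
from h import *
tower([.036,.064,.092])
c,W,o=look("w7",[.467,-.0845,.092]);print(o["joint_pos"].round(3))
T=np.array(c["tool_from_camera"]);
m=(W[...,2]>.045)&(W[...,2]<.07)&(W[...,0]>.57)&(abs(W[...,1]+.08)<.06);print("ticket",m.sum(),W[m].mean(0),cv2.minAreaRect(W[m][:,:2].astype(np.float32)))
m=(W[...,2]>.0115)&(W[...,2]<.018)&(W[...,0]>.54)&(W[...,0]<.68)&(W[...,1]>-.2)&(W[...,1]<.07);print("lips",m.sum(),W[m].mean(0),cv2.minAreaRect(W[m][:,:2].astype(np.float32)))
cc=camera("top");Wt=wpts(cc);m=(Wt[...,2]>.0085)&(Wt[...,2]<.019)&(Wt[...,0]>.54)&(Wt[...,0]<.68)&(Wt[...,1]>-.2)&(Wt[...,1]<.07);print("lips top",m.sum(),cv2.minAreaRect(Wt[m][:,:2].astype(np.float32)))
E
```

```text
top 0.036 31 0.0023 0.0336 [ 0.4422 -0.0728] ((0.4479031562805176, -0.07728026807308197), 0.023990370333194733)
top 0.064 34 0.0022 0.0621 [ 0.4462 -0.0712] ((0.455974280834198, -0.07754157483577728), 0.024697892367839813)
top 0.092 83 0.002 0.0921 [ 0.4482 -0.0772] ((0.44953176379203796, -0.07559898495674133), 0.01822366565465927)
18.575 [ 0.46743859 -0.0845475   0.20789188] (322, 198) (2895, np.float64(0.092), array([ 0.4678, -0.0841,  0.0917]), array([ 0.4669, -0.0839,  0.0266]))
[ 0.689  0.066 -0.622  1.861  0.04   1.229 -1.516]
ticket 252 [ 0.61899162 -0.07039787  0.05301217] ((0.619470477104187, -0.07470344752073288), (0.0023452886380255222, 0.03633107990026474), 6.381446838378906)
lips 4426 [ 0.61259693 -0.02397556  0.01396452] ((0.6195916533470154, -0.03342451900243759), (0.04315178096294403, 0.1563979834318161), 9.321331977844238)
lips top 696 ((0.617794394493103, -0.036436304450035095), (0.042648494243621826, 0.1565743237733841), 9.39354133605957)
```

View pics/w7.png

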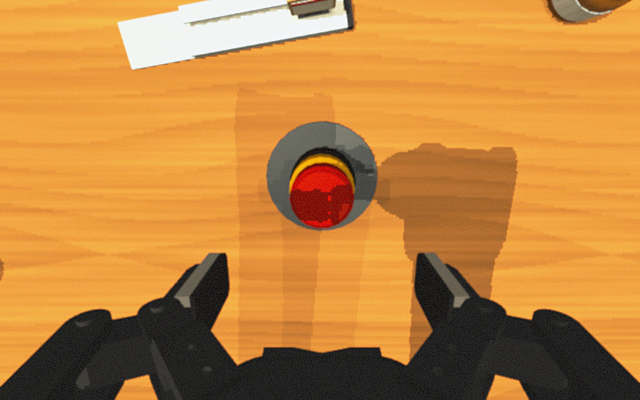

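The tower stands at (322,195) with red flat and centred. The rail's yaw is about 9.35°, so I'm rotating the jaws across the holder and moving above it.

To row units: 0.1535 m / 0.4 = 0.3838, -0.0125 m / 0.4 = -0.0313, -1.734 rad / 4 = -0.4335.

Emit:
move_arm --plan '[{"delta_pos":[0.05,0,0],"turn":[0,0,-0.0425],"fingers":0},{"delta_pos":[0.1,0,0],"turn":[0,0,-0.085],"fingers":0},{"delta_pos":[0.15,0,0],"turn":[0,0,-0.1275],"fingers":0},{"delta_pos":[0.2,0,0],"turn":[0,0,-0.17],"fingers":0},{"delta_pos":[0.25,-0.0125,0],"turn":[0,0,-0.2125],"fingers":0},{"delta_pos":[0.3,-0.0313,0],"turn":[0,0,-0.255],"fingers":0.2},{"delta_pos":[0.35,-0.0313,0],"turn":[0,0,-0.2975],"fingers":0.4},{"delta_pos":[0.3838,-0.0313,0],"turn":[0,0,-0.34],"fingers":0.4},{"delta_pos":[0.3838,-0.0313,0],"turn":[0,0,-0.3825],"fingers":0.4},{"delta_pos":[0.3838,-0.0313,0],"turn":[0,0,-0.42],"fingers":0.4},{"delta_pos":[0.3838,-0.0313,0],"turn":[0,0,-0.4335],"fingers":0.4},{"delta_pos":[0.3838,-0.0313,0],"turn":[0,0,-0.4335],"fingers":0.4}]'

```text
clock: 20.18
position: [0.6212, -0.072, 0.2078]
ee_rot: [0.647, 0.762, -0.0, -0.001]
ft_force: [-0.4, 0.2, -0.0]
grip_width: 0.6
grasp_force: 0.0
```

```bash
cat > tk.py <<'E'
from h import *
def tk(name):
    c,W,o=wrist();cv2.imwrite(f"pics/{name}.png",c["color"][...,::-1]);P=wpts(c)
    print(o["clock"],o["position"],Ro.from_quat(o["ee_rot"]).as_euler("xyz"),o["joint_pos"].round(2),o["grip_width"])
    far=(c["range_z"]>.1)&(W[...,0]>.55)&(W[...,0]<.69)&(W[...,1]>-.19)&(W[...,1]<.12)
    for n,a,b in(("block",.058,.068),("lips",.0115,.018)):
        m=far&(W[...,2]>a)&(W[...,2]<b)
        if m.sum()>10:
            print(n,m.sum(),"world",W[m].mean(0).round(4),"tool min",P[m].min(0).round(4),"max",P[m].max(0).round(4));print(cv2.minAreaRect(W[m][:,:2].astype(np.float32)))
    return c,W,o
E
python3 -c "
from tk import *
tk('w8')"
```

```text
20.175 [ 0.62120275 -0.07198442  0.20784618] [-3.14009737e+00 -9.28690391e-04  1.73378154e+00] [ 0.65  0.48 -0.82  1.47  0.35  1.35 -0.03] 0.6000691108435762
block 553 world [ 0.626  -0.0745  0.0619] tool min [-0.0237 -0.001   0.1441] max [0.0158 0.0112 0.1497]
((0.6265722513198853, -0.07494908571243286), (0.01220899447798729, 0.039426110684871674), 9.625760078430176)
lips 4142 world [ 0.6186 -0.0279  0.014 ] tool min [-0.0403 -0.0162  0.1912] max [0.1154 0.0259 0.1964]
((0.6196238994598389, -0.03398004174232483), (0.04203337803483009, 0.15568029880523682), 9.372790336608887)
```

View pics/w8.png

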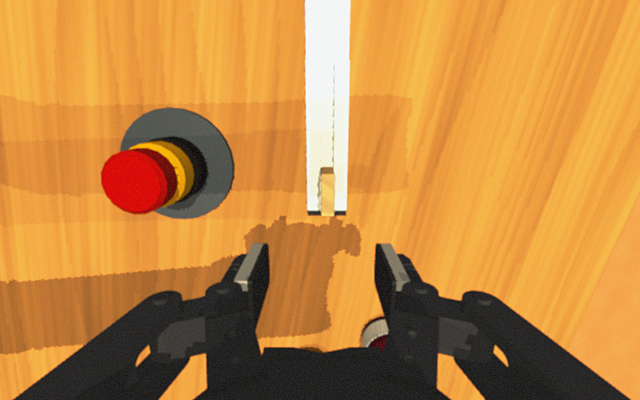

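The holder is at (328,192), inside the slot and between the jaws, and the tower is clear on the left at (150,175). I'm descending.

To row units: 0.166 m / 0.4 = 0.415, 0.05 m / 0.4 = 0.125.

Emit:
move_arm --plan '[{"delta_pos":[-0.01,0.0125,0.125],"turn":[0,0,0],"fingers":0.4},{"delta_pos":[-0.01,0.0125,0.25],"turn":[0,0,0],"fingers":0.4},{"delta_pos":[-0.01,0.0125,0.35],"turn":[0,0,0],"fingers":0.4},{"delta_pos":[-0.01,0.0125,0.4],"turn":[0,0,0],"fingers":0.4},{"delta_pos":[-0.01,0.0125,0.415],"turn":[0,0,0],"fingers":0.4},{"delta_pos":[-0.01,0.0125,0.415],"turn":[0,0,0],"fingers":0.6},{"delta_pos":[-0.01,0.0125,0.415],"turn":[0,0,0],"fingers":1},{"delta_pos":[-0.01,0.0125,0.415],"turn":[0,0,0],"fingers":1},{"delta_pos":[-0.01,0.0125,0.415],"turn":[0,0,0],"fingers":1},{"delta_pos":[-0.01,0.0125,0.415],"turn":[0,0,0],"fingers":1},{"delta_pos":[-0.01,0.0125,0.415],"turn":[0,0,0],"fingers":1}]' --force 35

```text
clock: 21.6
position: [0.6278, -0.0752, 0.0442]
ee_rot: [0.647, 0.762, 0.0, 0.001]
ft_force: [-0.7, -0.5, 5.3]
grip_width: 0.134
grasp_force: 39.8
```

To row units: 0.07 m / 0.4 = 0.175, 0.05 m / 0.4 = 0.125.

Emit:
move_arm --plan '[{"delta_pos":[0,0,-0.005],"turn":[0,0,0],"fingers":1},{"delta_pos":[0.0375,0,-0.005],"turn":[0,0,0],"fingers":1},{"delta_pos":[0.075,0,-0.005],"turn":[0,0,0],"fingers":1},{"delta_pos":[0.125,0,-0.005],"turn":[0,0,0],"fingers":1},{"delta_pos":[0.175,0,-0.005],"turn":[0,0,0],"fingers":1},{"delta_pos":[0.175,0,-0.005],"turn":[0,0,0],"fingers":1}]'

```text
clock: 22.35
position: [0.6154, -0.0031, 0.0452]
ee_rot: [0.646, 0.764, 0.0, -0.0]
ft_force: [1.0, 0.3, -0.9]
grip_width: 0.136
grasp_force: 39.0
```

To row units: 0.083 m / 0.4 = 0.2075, 0.075 m / 0.4 = 0.1875.

Emit:
move_arm --plan '[{"delta_pos":[0.05,0,0],"turn":[0,0,0],"fingers":1},{"delta_pos":[0.1,0,0],"turn":[0,0,0],"fingers":1},{"delta_pos":[0.15,0,0],"turn":[0,0,0],"fingers":1},{"delta_pos":[0.1875,0,0],"turn":[0,0,0],"fingers":1},{"delta_pos":[0.2075,0,0],"turn":[0,0,0],"fingers":1},{"delta_pos":[0.2075,0,0],"turn":[0,0,0],"fingers":1},{"delta_pos":[0.2075,0,0],"turn":[0,0,0],"fingers":1}]'

```text
clock: 23.22
position: [0.6025, 0.0749, 0.0449]
ee_rot: [0.647, 0.762, -0.0, 0.0]
ft_force: [1.0, -0.2, -1.3]
grip_width: 0.134
grasp_force: 39.0
```

```bash
python3 - <<'E'
from h import *
c=camera("scene");cv2.imwrite("pics/s9.png",cv2.resize(c["color"][110:290,220:430,::-1],None,fx=3.5,fy=3.3))
E
```

```text
(no output)
```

View pics/s9.png

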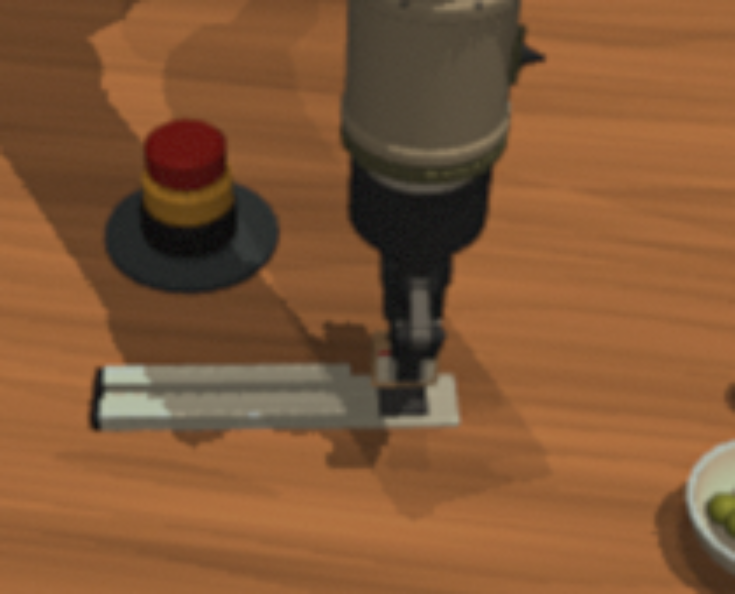

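The foot (crop (404,400)) sits on the bare floor beyond the lips and the tower is intact. I'm lifting straight up and carrying it over the tower.

To row units: -0.1593 m / 0.4 = -0.3983, -0.1348 m / 0.4 = -0.337.

Emit:
move_arm --plan '[{"delta_pos":[0,0,-0.075],"turn":[0,0,0],"fingers":1},{"delta_pos":[0,0,-0.2],"turn":[0,0,0],"fingers":1},{"delta_pos":[0,0,-0.325],"turn":[0,0,0],"fingers":1},{"delta_pos":[0,0,-0.375],"turn":[0,0,0],"fingers":1},{"delta_pos":[-0.075,-0.0875,-0.375],"turn":[0,0,0],"fingers":1},{"delta_pos":[-0.15,-0.175,-0.375],"turn":[0,0,0],"fingers":1},{"delta_pos":[-0.225,-0.265,-0.375],"turn":[0,0,0],"fingers":1},{"delta_pos":[-0.2875,-0.34,-0.375],"turn":[0,0,0],"fingers":1},{"delta_pos":[-0.337,-0.3983,-0.375],"turn":[0,0,0],"fingers":1},{"delta_pos":[-0.337,-0.3983,-0.375],"turn":[0,0,0],"fingers":1},{"delta_pos":[-0.337,-0.3983,-0.375],"turn":[0,0,0],"fingers":1}]'

```text
clock: 24.65
position: [0.4672, -0.0828, 0.1949]
ee_rot: [0.647, 0.762, 0.0, 0.0]
ft_force: [0.1, 1.0, -0.8]
grip_width: 0.125
grasp_force: 38.9
```

```bash
python3 - <<'E'
from h import *
c,W,o=wrist();P=wpts(c);cv2.imwrite("pics/w10.png",c["color"][...,::-1])
print(o["clock"],o["position"],Ro.from_quat(o["ee_rot"]).as_euler("xyz"))
b=W[(abs(W[...,2]-.092)<.003)&(abs(W[...,0]-.467)<.05)&(abs(W[...,1]+.085)<.05)]
print("red",len(b),b.mean(0),b.min(0),b.max(0),cv2.minEnclosingCircle(b[:,:2].astype(np.float32)))
q=(abs(P[...,1])<.017)&(abs(P[...,0])<.03)&(P[...,2]<.045)&(P[...,2]>-.04)&(c["range_z"]>0)
Q=P[q]
for a in np.arange(-.035,.046,.005):
    s=Q[abs(Q[:,2]-a)<.0025]
    if len(s)>5: print(a.round(3),len(s),s.min(0).round(4),s.max(0).round(4))
E
```

```text
24.65 [ 0.46722092 -0.08282615  0.194911  ] [ 3.14142574e+00 -1.22199851e-04  1.73394813e+00]
red 2108 [ 0.46527332 -0.07546136  0.09163288] [ 0.44070597 -0.10003144  0.08900193] [ 0.49299586 -0.0572636   0.09467532] ((0.466734379529953, -0.0838778018951416), 0.026727093383669853)
-0.035 821 [-0.012  -0.017  -0.0375] [ 0.015   0.017  -0.0325]
-0.03 299 [-0.0115 -0.0168 -0.0325] [ 0.0143  0.017  -0.0275]
-0.025 738 [-0.0109 -0.0148 -0.0275] [ 0.0124  0.0117 -0.0225]
-0.02 1984 [-0.0194 -0.0168 -0.0225] [ 0.0204  0.0169 -0.0175]
-0.015 1176 [-0.02   -0.017  -0.0175] [ 0.0206  0.0169 -0.0125]
-0.01 392 [ 0.0061 -0.0169 -0.0125] [ 0.0206  0.017  -0.0075]
-0.005 333 [ 0.0065 -0.0168 -0.0075] [ 0.0206  0.0169 -0.0025]
0.0 299 [ 0.007  -0.017  -0.0025] [0.0208 0.0169 0.0025]
0.005 223 [ 0.0069 -0.0169  0.0025] [0.0207 0.017  0.0075]
0.01 110 [ 0.011  -0.0127  0.0075] [0.0205 0.0112 0.0125]
0.015 83 [ 0.017  -0.0072  0.0126] [0.0205 0.0057 0.0174]
0.02 62 [ 0.0168 -0.0064  0.0175] [0.0205 0.0058 0.0214]
0.035 700 [-0.0008 -0.0156  0.0344] [0.0156 0.0144 0.0375]
0.04 123 [ 0.0088 -0.0156  0.0375] [0.0155 0.0142 0.0417]
```

View pics/w10.png

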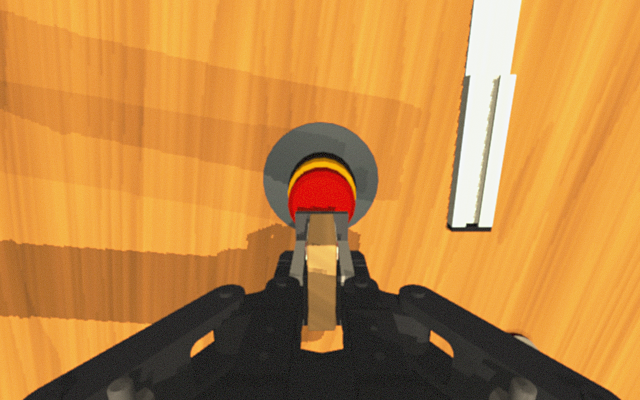

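The holder is upright in the jaws, with its foot visible above red at (322,215) and the tower and slate at (321,175). The offset is about 1.4 mm, so I'm lowering with that correction.

To row units: 0.061 m / 0.4 = 0.1525, -0.0014 m / 0.4 = -0.0035.

Emit:
move_arm --plan '[{"delta_pos":[-0.0035,0,0.075],"turn":[0,0,0],"fingers":1},{"delta_pos":[-0.0035,0,0.125],"turn":[0,0,0],"fingers":1},{"delta_pos":[-0.0035,0,0.145],"turn":[0,0,0],"fingers":1},{"delta_pos":[-0.0035,0,0.15],"turn":[0,0,0],"fingers":1},{"delta_pos":[-0.0035,0,0.1525],"turn":[0,0,0],"fingers":1},{"delta_pos":[-0.0035,0,0.1525],"turn":[0,0,0],"fingers":1}]'

```text
clock: 25.45
position: [0.4676, -0.0845, 0.1345]
ee_rot: [0.647, 0.762, 0.0, 0.0]
ft_force: [0.4, 0.2, -0.9]
grip_width: 0.133
grasp_force: 38.9
```

To row units: 0.0013 m / 0.4 = 0.0033, 0.001 m / 0.4 = 0.0025.

Emit:
move_arm --plan '[{"delta_pos":[0,0,0.0013],"turn":[0,0,0],"fingers":1},{"delta_pos":[0,0,0.0025],"turn":[0,0,0],"fingers":1},{"delta_pos":[0,0,0.0033],"turn":[0,0,0],"fingers":1},{"delta_pos":[0,0,0.0033],"turn":[0,0,0],"fingers":1}]'

```text
clock: 25.95
position: [0.4674, -0.0846, 0.1331]
ee_rot: [0.647, 0.762, -0.0, 0.0]
ft_force: [-1.8, -0.4, 5.9]
grip_width: 0.131
grasp_force: 39.7
```

To row units: -0.13 m / 0.4 = -0.325, -0.11 m / 0.4 = -0.275.

Emit:
move_arm --plan '[{"delta_pos":[0,0,0],"turn":[0,0,0],"fingers":0.75},{"delta_pos":[0,0,0],"turn":[0,0,0],"fingers":0.5},{"delta_pos":[0,0,0],"turn":[0,0,0],"fingers":0.4},{"delta_pos":[0,0,0],"turn":[0,0,0],"fingers":0.4},{"delta_pos":[0,0,-0.05],"turn":[0,0,0],"fingers":0.4},{"delta_pos":[0,0,-0.15],"turn":[0,0,0],"fingers":0.4},{"delta_pos":[0,0,-0.275],"turn":[0,0,0],"fingers":0.4},{"delta_pos":[0,0,-0.325],"turn":[0,0,0],"fingers":0.4},{"delta_pos":[0,0,-0.325],"turn":[0,0,0],"fingers":0.4},{"delta_pos":[0,0,-0.325],"turn":[0,0,0],"fingers":0.4}]'

```text
clock: 27.2
position: [0.4667, -0.0845, 0.2616]
ee_rot: [0.647, 0.762, -0.0, -0.001]
ft_force: [0.2, -0.7, 0.0]
grip_width: 0.598
grasp_force: 0.0
```

```bash
python3 - <<'E'
from h import *
c,W,o=wrist();print(o["clock"],o["position"],o["grip_width"])
n=(abs(W[...,0]-.467)<.04)&(abs(W[...,1]+.084)<.04)&(c["range_z"]>.07)
for nm,a,b in(("block",.145,.156),("red",.089,.0945)):
    s=W[n&(W[...,2]>a)&(W[...,2]<b)];print(nm,len(s),np.median(s[:,2]),cv2.minAreaRect(s[:,:2].astype(np.float32)),cv2.minEnclosingCircle(s[:,:2].astype(np.float32)))
s=camera("scene");cv2.imwrite("pics/s11.png",cv2.resize(s["color"][100:240,180:380,::-1],None,fx=4,fy=4))
E
```

```text
27.2 [ 0.46673886 -0.08451765  0.26161689] 0.597886303050887
block 769 0.15078381661974066 ((0.4664806127548218, -0.08419657498598099), (0.013048054650425911, 0.03968929871916771), 9.77573013305664) ((0.4670296609401703, -0.08413305133581161), 0.020355185493826866)
red 977 0.09161236225359032 ((0.4667414724826813, -0.08278054744005203), (0.052385762333869934, 0.04871044307947159), 9.820855140686035) ((0.4667019546031952, -0.08355759084224701), 0.02665245719254017)
```

View pics/s11.png

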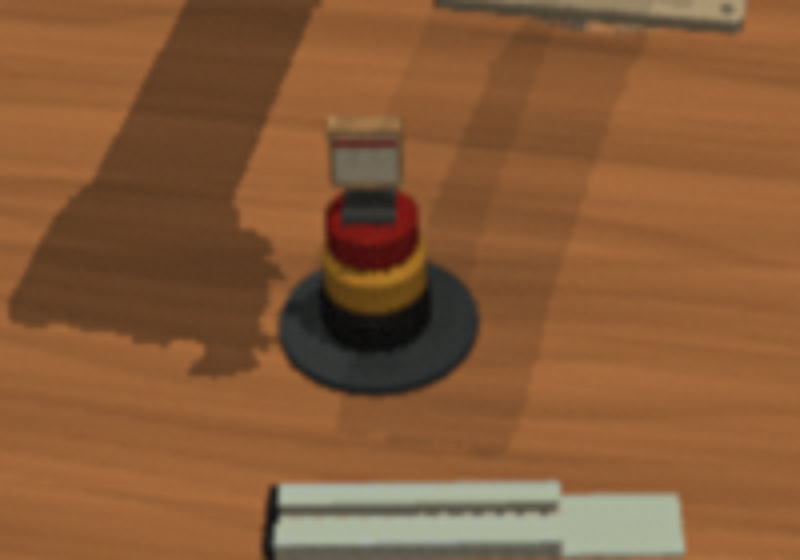

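The tower (slate, black, yellow, red, with the holder upright on top at crop (368,160)) is straight and within about 1 mm of centred. The robot is clear, so I'm handing in.

```bash
python3 -c "
from workcell import hand_in
print(hand_in())"
```

```text
the job is handed in; nothing more can be done
None
```

The tower is built and handed in: black, yellow and red cheeses stacked on the slate, and the ticket holder slid off its rail and standing upright on the red one. My last measurements put black within about 3 mm of the slate's centre and each piece above within about 1 mm of the one below. I never went near the jars or bowl, and the gripper had let go and was clear at about 27 s, though the hand-in gave no verdict.

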